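# Send the torque adapter through the returns flap

### The arm

A 6-joint arm with a two-finger parallel gripper is mounted at the origin on the work surface. World frame = base frame: x ahead of the robot, y to its left, z up, the work surface at z = 0. Lengths are in m, angles in degrees, forces in N, time in s.
With the tool pointing down it reaches from about 0.4 to 0.925 m from the base axis. Payload 12.5 kg.
Tool frame: the origin (TCP) lies at the centre of the arm's flange, where the gripper is bolted on; the fingertips stand 190 mm ahead of it and the grasp point (between the pads) lies 171 mm ahead of it; z points along the fingers, y is the direction in which the jaws open and shut (so a half turn about z gives the same grasp; the last joint's range is limited). The gripper opens to 95 mm and grips with 3 to 60 N. Pads are 20 mm wide; open, the fingers measure 119 mm over their backs; the gripper's body (75 mm by 180 mm) begins 59 mm behind the grasp point.
Start: joints at [-70.451, 28.126, 89.318, -0, 62.55, -6.05], TCP at [0.27, -0.564, 0.405] pointing down, gripper open.
Joint ranges: [-177.58, 177.58], [-47.91, 125.51], [2.72, 160], [-65.01, 245.01], [3.68, 167.84], [-153.87, 153.87]. Speed limits (degrees/s): [127.2, 127.2, 159.86, 180, 180, 180].

### API

Orientations are given as [roll, pitch, yaw] about the fixed x, y, z axes, in that order (R = Rz(yaw) Ry(pitch) Rx(roll)).
In Python, from bench import bot, read_camera, close_job, look_for, masks_of, mark_of gives the robot as it stands. The module is installed in compiled form; this text tells all that it offers.
- The arm moves only by the shell command python3 -m handwheel 'ROWS' [OPENING] [FORCE]. ROWS is JSON, a list that holds one entry, the list of rows, each a list of 4 numbers: the shift along the tool's x, y, z in m, then the turn about the tool's z in rad. A call has 1 to 10 rows; each row shifts and turns the commanded pose from where the row before left it, along the tool's axes as they then stand; what a row does not reach is not made up. A row lasts 1/10 s, in which the tool goes at most 50 mm and 8.59 degrees, less where a joint would pass 70% of its speed; a pose out of reach is approached as far as the arm can. A call with a gripper value outside its range is refused whole. OPENING is the closure, from -1 (fully open) to 1 (shut), so that 0 is half open, set as the call begins (- or left out, the last holds). The fingers move at their own pace and stop on an object; FORCE is the grip in N (left out, the last holds). Time passes only in rows, so rows that do not move let the fingers close. It gives the time, the measured TCP pose, the force and the opening at its end, in the units of the state.
- bot.state(): the state, without advancing time (a new reading comes with each control period).
- read_camera(name): name is "scene" or "top" or "wrist"; returns a dict with "pixels" (420x560x3 uint8, red, green, blue), "range_z" (420x560 float32, m along the optical axis (not along the pixel's ray), 0 where there is no reading), "fx", "fy", "cx", "cy" (pixels), "position" and "orientation" of the camera in the world; the wrist camera has in their place "hand_eye" (4x4, takes a point from camera to tool coordinates, whose origin is the TCP and whose axes are the flange's). Camera axes: x right, y up, looking along -z (the intrinsics and any distortion apply to the point x, -y, -z); pixel columns grow to the right and rows downward; lengths in m; the calibration is good to about 2 mm. A picture is of the moment at which its call begins: read the wrist's pose just before it.
- close_job(): hands the job in, once; it reports no verdict.
Trained networks look in a picture, given as the dict that the camera call returned (one of the last four; its "shot" number tells which), for a name from the list of things; names that differ only in an ending like _2 or _b are one class to them, and where a whole thing is asked for, a point or a joint stands for the part that bears it (a point fixed in the world has none). Each returns a list of dicts, best first, with "score" (0 to 1); they miss things now and then, are a little off and sometimes report something else, mostly with a low value. They report only what shows in the picture. A call takes as long as a camera call. They do not tell look-alikes from the thing itself.
- look_for(picture, target): "rect" ([left, top, right, bottom] as shares, 0 to 1, of the picture: columns of its width, rows of its height, round what is visible of it).
- masks_of(picture, target): "mask" (420x560 bool, what is visible of it) and "rect" ([left, top, right, bottom] as shares, 0 to 1, of the picture: columns of its width, rows of its height, round what is visible of it).
- mark_of(picture, target): "xy" ([column, row] as shares, 0 to 1, of the picture: columns of its width, rows of its height: a listed point, or the origin of a listed thing).
The state is a dict: "clock": time; "joints": joint angles; "joint_velocities": joint speeds; "effort": joint torques, N m; "position": TCP position; "eef_rot": TCP orientation; "wrist_force": force on the tool from outside, world axes, zero at the start; "torque": the same for the moment, N m; "grip_width": finger opening in m.
Only numpy, scipy, OpenCV 4.12 (cv2) and the standard library are available. Lean on these libraries where they do the work, as an engineer would, in place of code of your own. Each camera call takes 0.05 s, during which the arm holds its last target.

### The job

With your fingertips, push the orange torque adapter along its lane and through the hanging yellow flap at the end, until it drops into the returns tray behind; then draw back so that the flap swings fully shut. Push only: do not pick the adapter up. Leave the sleeve in the other lane, the other flap and the other things on the bench alone.

Things in the scene. Friction and masses are not known exactly. Their poses are not given: they have to be found in the camera images.
- adapter: Orange plastic torque adapter, black band, white dot on top: block 60 long (x), 40 wide (y), 26 high, plus a 12.7 mm square steel drive standing 14 mm out of its +x end. Origin: centre of the block's underside. About 120 g; mass and friction vary. It lies on the deck in either of the two lanes, drive towards the flap within 15 degrees or so.
- chute: Grey two-lane returns chute, fixed; its place and yaw vary. Origin: on the bench, midway between the lanes, below the flap hinge line; x is the direction of travel (away from the robot), z up. Deck top 90 mm high, from x = -192 to +4. Lanes level, 96 wide, open above and at the robot's end; walls 40 mm above the deck, but 62 mm from x = -16 to 20.
- ledge_left (a point): Where the left lane ends: middle of the deck's far edge, at chute x = 4, y = 52, z = 90 mm. Beyond it a plate slopes 55 degrees down into the tray. A part pushed until more than half of it is past the ledge tips over and slides down; fingertips following to about the ledge see it off.
- ledge_right (a point): The same point of the right lane, at chute x = 4, y = -52, z = 90 mm.
- tray (a point): Middle of the open-topped returns tray behind both flaps, on its black rubber floor, at chute x = 100, y = 0, z = 6 mm. Side walls and clear end wall (at x = 160) 90 mm high; 200 mm wide, shared by both lanes.
- flap_left (a joint): Left flap, rad: 0 hanging shut, grows as it swings away from the robot (+x), stop at 1.4. Yellow-painted steel, 90 wide, 3 thick, 80 g. Hinge line at chute x = 0, y = 52, 54 mm above the deck. Its upper middle is cut away with no bar across the top, so fingertips from above can follow a part through, to about 15 mm past the hinge line. Its weight shuts it in under a second.
- flap_right (a joint): Right flap, same as the left one, at chute y = -52.
- flap_left_edge (a point): Middle of the left flap's lower edge: 51 mm below its hinge, 3 mm above the deck when shut. The plate reaches from here up to 24 mm below the hinge; above that only two side arms, 13 mm wide with 64 mm between them.
- flap_right_edge (a point): Middle of the right flap's lower edge, same shape.
- sleeve_a: Stainless sleeve, a tube 32 mm across and 45 high, standing on the deck in the lane without the adapter. Origin: centre of its underside. To be left alone.
- sleeve_b: The same kind of sleeve standing on the bench. To be left alone.
- plug: Black rubber test plug, 46 mm across, 40 high, standing on the bench. Origin: centre of underside. To be left alone.
- valve: Brass pressure relief valve, upright, 40 mm across with a side stub reaching 45 mm out, 72 high. Origin: centre of underside. To be left alone.
- jar: Jar 54 mm across, 70 high. Origin: centre of underside. To be left alone.
- wrench: Steel wrench lying on the bench at the left near the robot. Origin: centre of underside. To be left alone.
Things that resemble listed ones, but are neither listed nor needed, are in the scene too. Leave any blue or green look-alike of the adapter alone.

How it is judged (in metres and radians):
On the way, in this order (a step that is already met when the one before it is completed fails the run):
1. the adapter, still on the deck of its lane, is in the doorway and its flap is pushed well open (x of adapter in the frame of chute above -0.045 m and z of adapter in the frame of chute above 0.08 m and ((y of adapter in the frame of chute above 0.01 m and value of joint flap_left above 0.5 rad) or (y of adapter in the frame of chute below -0.01 m and value of joint flap_right above 0.5 rad))), for 0.1 s.
2. the adapter is down in the returns tray and both flaps hang shut (x of adapter in the frame of chute between 0.01 and 0.16 m and y of adapter in the frame of chute between -0.1 and 0.1 m and z of adapter in the frame of chute between -0.005 and 0.075 m and value of joint each of flap_left, flap_right below 0.06 rad), for 0.2 s.
At the end, for the whole second after the job is handed in: The adapter rests (under 20 mm/s) in the tray: its origin 10 to 160 mm beyond the flap line, between the side walls and under 75 mm above the bench; both flaps within 0.06 rad of shut; sleeves, plug, valve, jar and wrench within 20 mm of where they stood (all of step 2 and linear speed of adapter below 0.02 m/s and distance of each of sleeve_a, sleeve_b, plug, valve, jar, wrench from where it was at the start of the episode below 0.02 m); the robot touches nothing.
It fails at once if the adapter is lifted more than 12 mm off the deck (z of adapter in the frame of chute above 0.102 m).
It fails at once if the adapter falls off the deck on the near side or over a side (z of adapter in the frame of chute below 0.075 m and (x of adapter in the frame of chute below -0.005 m or y of adapter in the frame of chute above 0.106 m or y of adapter in the frame of chute below -0.106 m)).
It fails at once if the flap of the other lane, where the sleeve stands, is opened ((y of sleeve_a in the frame of chute above 0 m and value of joint flap_left above 0.2 rad) or (y of sleeve_a in the frame of chute below 0 m and value of joint flap_right above 0.2 rad)).
It fails at once if another thing is moved more than 20 mm (distance of any of sleeve_a, sleeve_b, plug, valve, jar, wrench from where it was at the start of the episode above 0.02 m).
It also fails if it takes over 38 s, if anything falls off the work surface, if the arm or the gripper's body presses on something with over 40 N, if the wrist force passes 120 N, or if a joint passes its speed limit or range.

## Working session

There is one attempt and no reset: what is moved stays moved. The work goes in short steps, Python scripts to look and compute and a shell command to move; the robot and the scene stay as the last step left them, time stands still between calls to the robot, and variables do not carry over. Pictures are saved under pics/ and viewed, and the job is handed in when it is done.

```bash
mkdir -p pics
cat > h.py <<'E'
from bench import bot, read_camera, close_job, look_for, masks_of, mark_of
import numpy as np, cv2
from scipy.spatial.transform import Rotation as R
def pose(p):
    o=np.array(p['orientation'],float)
    if o.shape==(3,3): return o,np.array(p['position'])
    if o.size==4: raise Exception('quat')
    return R.from_euler('xyz',o,degrees=True).as_matrix(),np.array(p['position'])
def cloud(p):
    z=p['range_z']; v,u=np.mgrid[0:420,0:560]
    P=np.stack([(u-p['cx'])/p['fx']*z,-(v-p['cy'])/p['fy']*z,-z],-1)
    Rm,t=pose(p)
    W=P@Rm.T+t; W[z==0]=np.nan
    return W
def proj(p,X):
    Rm,t=pose(p); c=(np.asarray(X)-t)@Rm
    return c[...,0]/-c[...,2]*p['fx']+p['cx'], -c[...,1]/-c[...,2]*p['fy']+p['cy']
E
python3 - <<'E'
from h import *
print(bot.state())
for n in('scene','top'):
    p=read_camera(n); cv2.imwrite(f'pics/{n}0.png',p['pixels'][...,::-1])
    print({k:v for k,v in p.items() if k not in('pixels','range_z')})
    W=cloud(p); np.save(f'{n}0.npy',W)
    for t in('adapter','flap_left','flap_right','sleeve_a','chute'):
        for m in masks_of(p,t)[:3]:
            print(n,t,round(m['score'],2),np.round(np.array(m['rect'])*[560,420,560,420]),np.nanmedian(W[m['mask']],0).round(3))
    for t in('adapter','ledge_left','ledge_right','flap_left_edge','flap_right_edge','chute','tray'):
        for m in mark_of(p,t)[:3]: print(n,t,round(m['score'],2),(np.array(m['xy'])*[560,420]).round(1))
E
```

```text
{'clock': 0.0, 'joints': array([-7.04519380e+01,  2.81642015e+01,  8.93503266e+01, -1.04765595e-03,
        6.25496470e+01, -6.05180663e+00]), 'joint_velocities': array([-0.02688606, -0.02101834,  0.01312298,  0.05614425,  0.00780746,
        0.02167899]), 'effort': array([-1.29781853e-03, -6.12647295e+01, -2.58179283e+01,  6.92218076e-02,
        4.82697668e-02, -1.38591836e-04]), 'position': array([ 0.27004608, -0.56360936,  0.40415984]), 'eef_rot': array([-1.79936085e+02, -5.84185333e-03,  2.56003489e+01]), 'wrist_force': array([0.32230975, 0.14079243, 0.04783656]), 'torque': array([-0.01164778,  0.01999414,  0.04733841]), 'grip_width': 0.09516620022557444}
{'fx': 396.0622492752375, 'fy': 396.0622492752375, 'cx': 276.0484454641394, 'cy': 207.8533917658381, 'position': array([1.30683457, 0.14190096, 0.78182865]), 'orientation': array([ 49.19615173,  -1.25686967, 101.14263311]), 'shot': 1}
scene adapter 0.7 [407. 179. 420. 223.] [0.297 0.391 0.008]
scene adapter 0.68 [312. 216. 334. 238.] [0.492 0.132 0.025]
scene adapter 0.53 [257. 190. 278. 218.] [ 0.533 -0.017  0.115]
scene flap_
[... 802 characters left out ...]
101799 ,  1.6196207 ]), 'orientation': array([  6.88654061,   0.91544079, -91.00977837]), 'shot': 2}
top adapter 0.69 [313. 248. 327. 271.] [ 0.359 -0.069  0.026]
top adapter 0.68 [238. 207. 263. 232.] [0.481 0.13  0.024]
top adapter 0.63 [256. 244. 277. 270.] [0.368 0.089 0.026]
top flap_left 0.59 [286. 161. 317. 165.] [ 0.632 -0.049  0.127]
top sleeve_a 0.53 [337. 191. 349. 208.] [ 0.526 -0.134  0.13 ]
top chute 0.91 [278. 106. 360. 235.] [ 0.621 -0.075  0.087]
top adapter 0.79 [302.4 202.3]
top adapter 0.78 [267.9 256.2]
top adapter 0.68 [248.7 218.9]
top ledge_left 0.74 [298.5 165.9]
top flap_left_edge 0.49 [300.4 165.2]
top flap_right_edge 0.54 [334.5 162.2]
top chute 0.91 [316.2 170.2]
```

Run:
```python
import cv2
a=cv2.imread('pics/scene0.png')[160:335,160:450]; b=cv2.imread('pics/top0.png')[95:285,220:400]
cv2.imwrite('pics/sc.png',cv2.resize(a,None,fx=2.7,fy=2.7,interpolation=2)); cv2.imwrite('pics/tc.png',cv2.resize(b,None,fx=3.1,fy=3.1,interpolation=2))
```

```text
(no output)
```

View pics/sc.png

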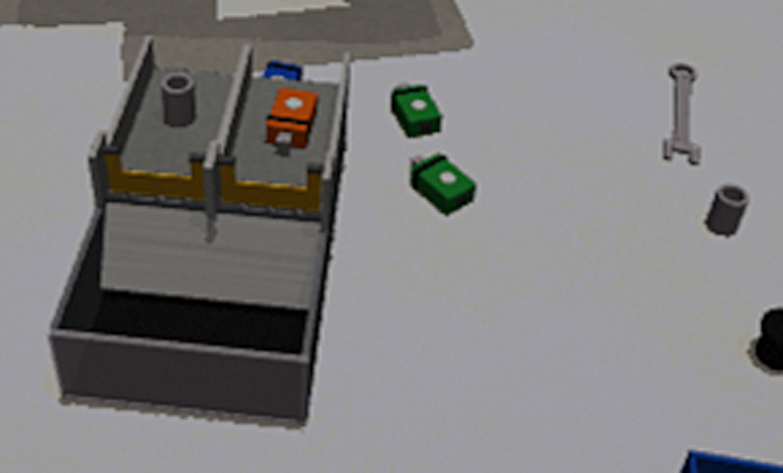

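View pics/tc.png

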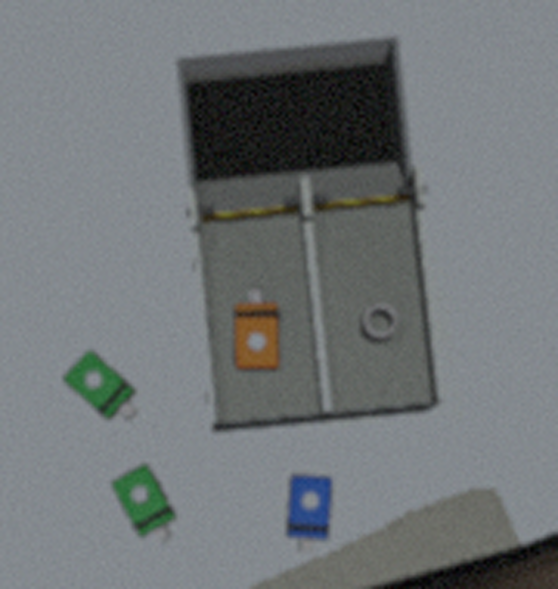

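View pics/top0.png

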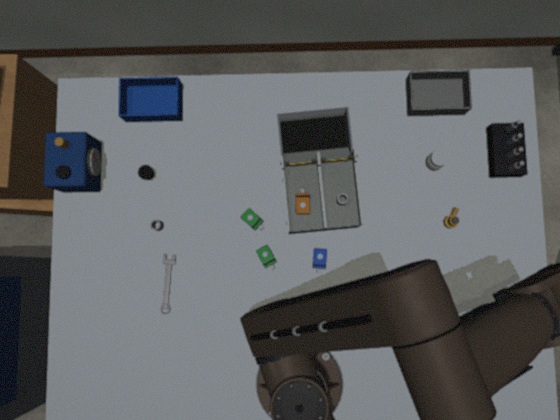

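```bash
cat > fit.py <<'E'
from h import *
from scipy.optimize import least_squares
def chute(W,base=(0.63,-0.07)):
    # deck points (chute frame rectangle x -192..4, |y|<100) fitted from point cloud by outline
    P=W.reshape(-1,3); P=P[np.isfinite(P).all(1)]
    P=P[(P[:,0]>.38)&(P[:,0]<.85)&(abs(P[:,1]+.07)<.17)]
    D=P[(P[:,2]>.075)&(P[:,2]<.16)]
    return D,P
def orange(p,W):
    h=cv2.cvtColor(p['pixels'],cv2.COLOR_RGB2HSV); 
    return (h[...,0]>3)&(h[...,0]<15)&(h[...,1]>130)&(W[...,2]>.1)&(W[...,2]<.13)
def yellow(p,W):
    h=cv2.cvtColor(p['pixels'],cv2.COLOR_RGB2HSV)
    return (h[...,0]>=18)&(h[...,0]<32)&(h[...,1]>120)&(W[...,2]>.08)&(W[...,2]<.16)&(abs(W[...,1]+.07)<.13)&(W[...,0]>.55)
E
python3 - <<'E'
from fit import *
for n in('top','scene'):
    p=read_camera(n);W=cloud(p)
    m=orange(p,W); A=W[m]; print(n,'orange',m.sum(),A.mean(0).round(4),A.min(0).round(3),A.max(0).round(3))
    top=A[A[:,2]>.112]; print('topface',len(top),cv2.minAreaRect((top[:,:2]*1000).astype(np.float32)))
    y=yellow(p,W); Y=W[y]; print('yellow',y.sum())
    for s in (1,-1):
        Q=Y[(s*(Y[:,1]+.075)>0)]
        if len(Q)>5:
            print(s,Q.mean(0).round(4),Q[:,1].min().round(3),Q[:,1].max().round(3))
    if len(Y)>10: 
        k=np.polyfit(Y[:,1],Y[:,0],1); print('yaw from flap',np.degrees(np.arctan(-k[0])))
    D,P=chute(W)
    print('deck rect',cv2.minAreaRect((D[(D[:,2]<.135)][:,:2]*1000).astype(np.float32)))
    H=W[...,2]
    L=D[(D[:,2]>.122)&(D[:,2]<.14)]
    for s in np.arange(.44,.62,.03):
        q=L[abs(L[:,0]-s)<.015]; print(round(s,2),np.sort(q[:,1])[::max(1,len(q)//14)].round(3))
    dk=D[(D[:,2]<.1)]; print('deck z',np.median(dk[:,2]))
E
```

```text
top orange 53 [ 0.5136 -0.0207  0.1158] [ 0.488 -0.041  0.106] [ 0.547 -0.004  0.121]
topface 46 ((517.241943359375, -22.59416961669922), (36.888084411621094, 58.201473236083984), 88.9142837524414)
yellow 69
1 [ 0.631  -0.0194  0.119 ] -0.061 0.019
-1 [ 0.6393 -0.1229  0.1193] -0.16 -0.081
yaw from flap 4.573533768816081
deck rect ((623.5914916992188, -69.80867004394531), (360.2300109863281, 212.29006958007812), 4.495025157928467)
0.44 [-0.188 -0.183 -0.087 -0.084 -0.084 -0.081  0.017  0.017  0.019  0.019
  0.02   0.02   0.022  0.022]
0.47 [-0.188 -0.186 -0.186 -0.185 -0.183 -0.183 -0.085 -0.084 -0.082 -0.082
 -0.079 -0.079 -0.077  0.019  0.022  0.022  0.024]
0.5 [-0.186 -0.184 -0.183 -0.181 -0.179 -0.133 -0.083 -0.082 -0.08  -0.079
 -0.077 -0.075  0.021  0.022  0.024  0.027]
0.53 [-0.184 -0.181 -0.179 -0.148 -0.145 -0.14  -0.132 -0.125 -0.12  -0.08
 -0.078 -0.075 -0.016  0.026  0.027]
0.56 [-0.181 -0.18  -0.178 -0.177 -0.174 -0.078 -0.076 -0.076 -0.073 -0.073
 -0.07   0.026  0.026  0.029  0.029  0.032]
0.59 [-0.178 -0.178 -0.176 -0.175 -0.173 -0.172 -0.076 -0.074 -0.071 -0.071
 -0.0
[... 574 characters left out ...]
079
 -0.078 -0.078  0.019  0.019  0.021  0.021  0.022  0.022  0.023  0.024]
0.47 [-0.186 -0.184 -0.183 -0.182 -0.181 -0.18  -0.085 -0.082 -0.08  -0.078
 -0.077 -0.076  0.019  0.021  0.023  0.025  0.026]
0.5 [-0.185 -0.181 -0.179 -0.178 -0.135 -0.081 -0.079 -0.077 -0.075 -0.074
 -0.072  0.024  0.026  0.027  0.03 ]
0.53 [-0.182 -0.177 -0.175 -0.143 -0.141 -0.138 -0.133 -0.129 -0.126 -0.122
 -0.119 -0.08  -0.075 -0.071  0.028]
0.56 [-0.18  -0.178 -0.175 -0.174 -0.174 -0.172 -0.076 -0.074 -0.073 -0.071
 -0.07  -0.069  0.027  0.029  0.031  0.032]
0.59 [-0.177 -0.175 -0.174 -0.172 -0.172 -0.171 -0.17  -0.075 -0.072 -0.07
 -0.069 -0.068 -0.066 -0.066  0.031  0.034  0.036]
deck z 0.09055357043892281
```

```bash
python3 -m handwheel '[[[0,0,0,0.12],[0,0,0,0.124],[0,0,0,0.124],[0.017,-0.037,0,0],[0.017,-0.037,0,0],[0.017,-0.037,0,0],[0.017,-0.037,0,0],[0.017,-0.037,0,0],[0.017,-0.037,0,0],[0.017,-0.037,0,0]]]' 0.66 20
python3 -m handwheel '[[[0.017,-0.037,0,0],[0.017,-0.037,0,0],[0.017,-0.037,0,0],[0.017,-0.037,0,0],[0.017,-0.037,0,0],[0.017,-0.037,0,0],[0,0,0,0],[0,0,0,0]]]'
```

```text
clock: 2.4
position: [0.3685, -0.2945, 0.4049]
eef_rot: [180.0, -0.0, 4.5]
wrist_force: [-0.0, 0.3, 0.4]
grip_width: 0.0203
clock: 3.2
position: [0.4526, -0.0661, 0.4048]
eef_rot: [180.0, -0.0, 4.6]
wrist_force: [0.5, -1.2, 0.1]
grip_width: 0.016
```

Run:
```python
from fit import *
s=bot.state(); p=read_camera('wrist')
T=np.eye(4); T[:3,:3]=R.from_euler('xyz',s['eef_rot'],degrees=True).as_matrix(); T[:3,3]=s['position']
M=T@np.array(p['hand_eye']); p['position']=M[:3,3]; p['orientation']=M[:3,:3]
W=cloud(p); cv2.imwrite('pics/w1.png',p['pixels'][...,::-1])
def rep(n,p,W):
    m=orange(p,W)&(abs(W[...,0]-.52)<.07)&(abs(W[...,1]+.02)<.05); top=W[m]; top=top[top[:,2]>.112]
    print(n,m.sum()); 
    if len(top)>10: print(cv2.minAreaRect((top[:,:2]*1000).astype(np.float32)),top[:,2].mean(), top.min(0),top.max(0))
    y=yellow(p,W); Y=W[y]
    if len(Y)>20:
        k=np.polyfit(Y[:,1],Y[:,0],1); print('yaw flap',np.degrees(np.arctan(-k[0])),'x at y=-.016',np.polyval(k,-.016))
rep('wrist',p,W)
p=read_camera('scene'); W=cloud(p); rep('scene',p,W); cv2.imwrite('pics/s1.png',p['pixels'][...,::-1])
```

```text
wrist 2073
((520.0996704101562, -20.976863861083984), (40.27605438232422, 59.47024154663086), 89.43465423583984) 0.11668646154726804 [ 0.49045383 -0.04128398  0.11214441] [ 0.54995392 -0.00075145  0.12006681]
scene 247
((519.4738159179688, -19.470266342163086), (39.866294860839844, 63.628456115722656), 89.81584167480469) 0.11674101062584019 [ 0.48771595 -0.0394697   0.11208045] [5.51291683e-01 4.38576826e-04 1.20593230e-01]
yaw flap 4.504948319127704 x at y=-.016 0.6338739598052077
```

View pics/w1.png

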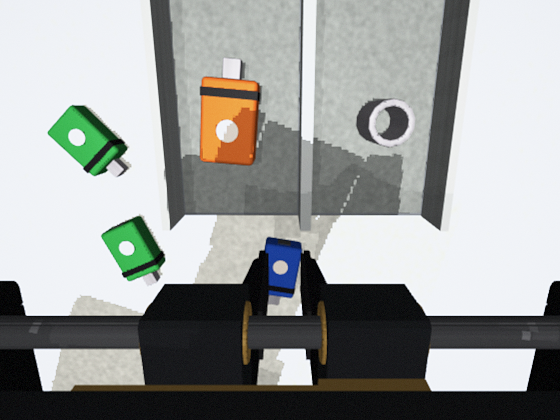

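```bash
python3 -m handwheel '[[[0.0186,-0.040,0,0],[0,0,0.03,0],[0,0,0.03,0],[0,0,0.03,0],[0,0,0.02,0],[0,0,0.005,0],[0,0,0,0],[0,0,0,0]]]'
python3 - <<'E'
from fit import *
p=read_camera('scene'); cv2.imwrite('pics/s2.png',cv2.resize(p['pixels'][140:330,160:360,::-1],None,fx=3,fy=3))
E
```

```text
clock: 4.1
position: [0.4681, -0.026, 0.2906]
eef_rot: [180.0, -0.1, 4.5]
wrist_force: [-1.2, -0.2, 0.6]
grip_width: 0.0161
```

View pics/s2.png

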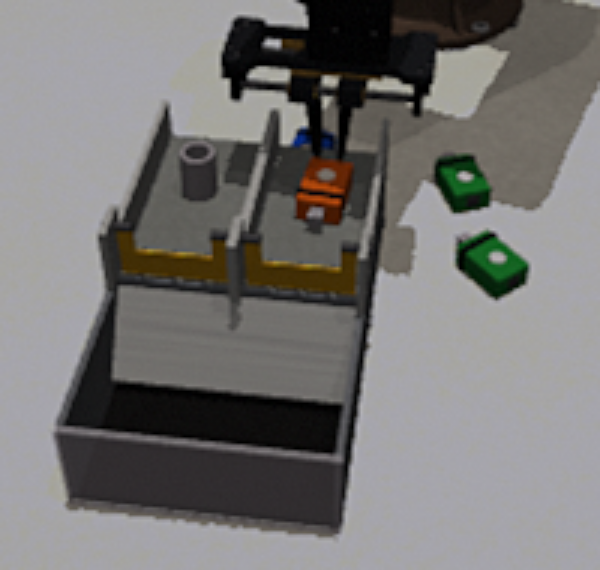

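```bash
python3 -m handwheel '[[[0.006,0,0,0],[0.006,0,0,0],[0.008,0,0,0],[0.008,0,0,0],[0.008,0,0,0],[0.008,0,0,0],[0.008,0,0,0],[0.008,0,0,0],[0.008,0,0,0],[0.006,0,0,0]]]'
python3 - <<'E'
from fit import *
p=read_camera('scene'); cv2.imwrite('pics/s3.png',cv2.resize(p['pixels'][140:330,160:360,::-1],None,fx=3,fy=3))
W=cloud(p); m=orange(p,W)&(abs(W[...,0]-.57)<.1)&(abs(W[...,1]+.02)<.05); t=W[m]; t=t[t[:,2]>.112]
print(cv2.minAreaRect((t[:,:2]*1000).astype(np.float32)),t[:,2].mean()); print(bot.state()['position'])
E
```

```text
clock: 5.15
position: [0.5425, -0.0195, 0.2896]
eef_rot: [180.0, -0.0, 4.5]
wrist_force: [-1.7, -0.1, 2.0]
grip_width: 0.0161
((581.9986572265625, -11.70134162902832), (63.36224365234375, 39.70084762573242), 3.269042730331421) 0.11661150832288826
[ 0.54301198 -0.01954147  0.28966918]
```

View pics/s3.png

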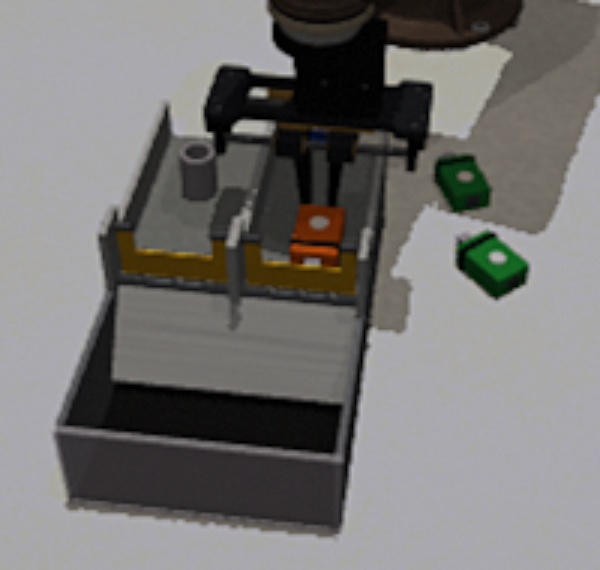

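```bash
python3 -m handwheel '[[[0.006,0,0,0],[0.006,0,0,0],[0.006,0,0,0],[0.006,0,0,0],[0.006,0,0,0],[0.006,0,0,0],[0.005,0,0,0],[0.004,0,0,0],[0,0,0,0],[0,0,0,0]]]'
python3 - <<'E'
from fit import *
p=read_camera('scene'); cv2.imwrite('pics/s4.png',cv2.resize(p['pixels'][140:330,160:360,::-1],None,fx=3,fy=3))
W=cloud(p); m=orange(p,W)&(abs(W[...,0]-.62)<.1)&(abs(W[...,1]+.02)<.05); t=W[m]; print(len(t),t.min(0),t.max(0))
y=yellow(p,W)&(W[...,1]>-.06); print(W[y].min(0),W[y].max(0)); print(bot.state()['position'])
E
```

```text
clock: 6.2
position: [0.5866, -0.016, 0.2897]
eef_rot: [180.0, -0.0, 4.5]
wrist_force: [-0.0, -0.9, -0.6]
grip_width: 0.0163
152 [ 0.5967321  -0.0293109   0.11366373] [0.64948521 0.01085442 0.1293116 ]
[ 0.57827423 -0.05934254  0.08276661] [0.67571592 0.03235417 0.14808156]
[ 0.58652412 -0.01604196  0.28976593]
```

View pics/s4.png

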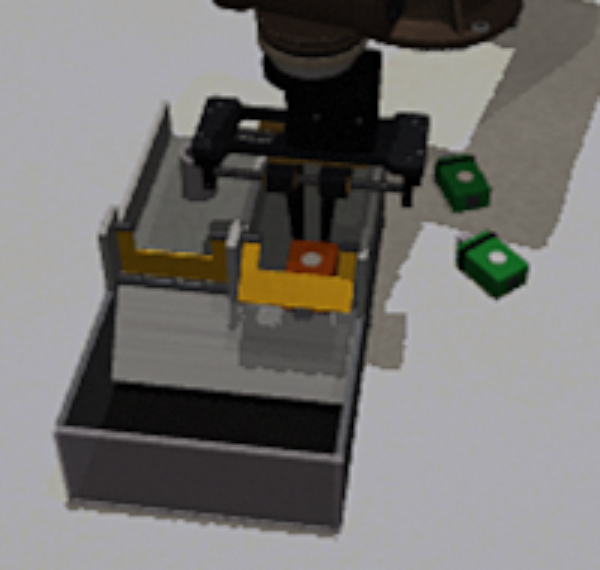

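```bash
python3 -m handwheel '[[[0.005,0,0,0],[0.005,0,0,0],[0.006,0,0,0],[0.006,0,0,0],[0.006,0,0,0],[0.006,0,0,0],[0.006,0,0,0],[0.004,0,0,0],[0,0,0,0],[0,0,0,0]]]'
python3 - <<'E'
from fit import *
p=read_camera('scene'); cv2.imwrite('pics/s5.png',cv2.resize(p['pixels'][140:330,160:360,::-1],None,fx=3,fy=3))
E
```

```text
clock: 7.25
position: [0.6303, -0.0125, 0.2896]
eef_rot: [180.0, 0.0, 4.5]
wrist_force: [-0.0, -0.4, -0.2]
grip_width: 0.0166
```

View pics/s5.png

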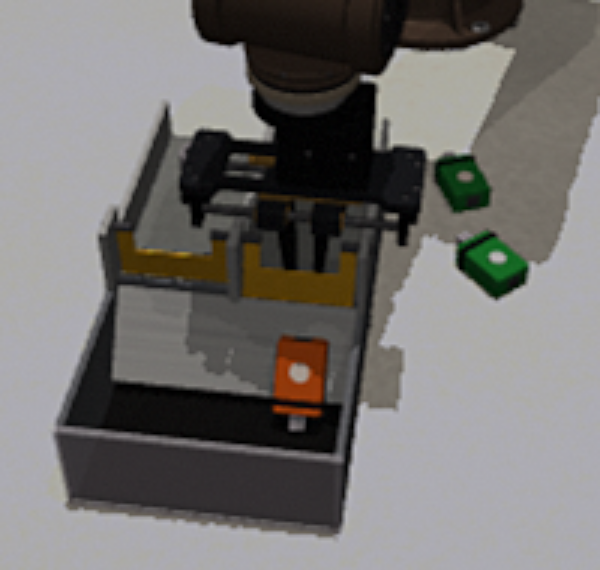

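```bash
python3 -m handwheel '[[[-0.01,0,0,0],[-0.02,0,0,0],[-0.025,0,0,0],[-0.025,0,0,0],[-0.02,0,0,0],[0,0,-0.02,0],[0,0,-0.03,0],[0,0,-0.03,0],[0,0,-0.03,0],[0,0,0,0]]]'
python3 - <<'E'
from fit import *
p=read_camera('scene'); cv2.imwrite('pics/s6.png',cv2.resize(p['pixels'][140:330,160:360,::-1],None,fx=3,fy=3))
W=cloud(p)
h=cv2.cvtColor(p['pixels'],cv2.COLOR_RGB2HSV); m=(h[...,0]>3)&(h[...,0]<15)&(h[...,1]>130)&(W[...,0]>.62)&(abs(W[...,1]+.06)<.11)
A=W[m];print(m.sum(),A.mean(0),A.min(0),A.max(0))
A0=A.mean(0)
Y=W[yellow(p,W)]
for s in(1,-1):
    Q=Y[s*(Y[:,1]+.067)>0]; Q=Q[np.abs(Q[:,0]-Q[:,0].mean())<.02]; z=Q[:,2]; print(s,np.degrees(np.arctan(-np.polyfit(z,Q[:,0]+.0787*Q[:,1],1)[0])),np.median(Q,0))
p=read_camera('scene');W=cloud(p); 
h=cv2.cvtColor(p['pixels'],cv2.COLOR_RGB2HSV); m=(h[...,0]>3)&(h[...,0]<15)&(h[...,1]>130)&(W[...,0]>.62)&(abs(W[...,1]+.06)<.11)
print(W[m].mean(0)-A0, bot.state()['wrist_force'])
E
```

```text
clock: 8.3
position: [0.5302, -0.0204, 0.4033]
eef_rot: [179.9, -0.4, 4.5]
wrist_force: [-0.6, 0.1, -1.1]
grip_width: 0.0159
376 [ 0.69162297 -0.00336382  0.0531957 ] [ 0.6621344  -0.08081189  0.0050048 ] [0.72970738 0.02950002 0.07968898]
1 -1.8419254245315886 [ 0.63363205 -0.01523522  0.11103421]
-1 -0.6175589711604682 [ 0.64212989 -0.12175127  0.11044835]
[2.30414767e-05 2.14895857e-04 5.12807245e-04] [-0.11975768  0.20075636 -0.10750098]
```

View pics/s6.png

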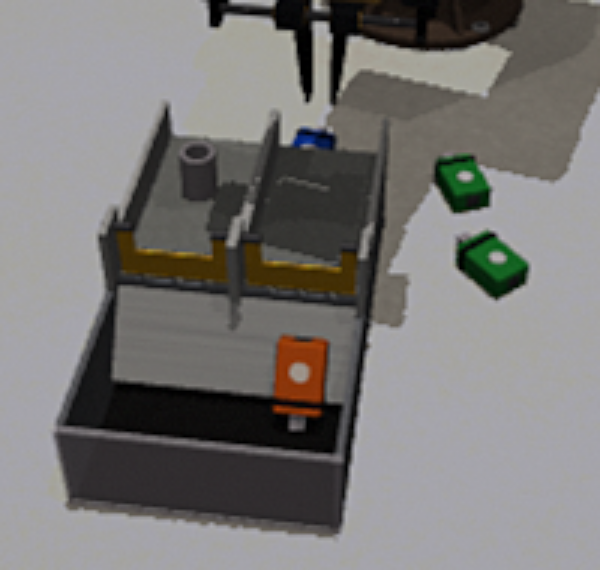

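```bash
python3 -m handwheel '[[[0,0,0,0],[0,0,0,0],[0,0,0,0],[0,0,0,0],[0,0,0,0],[0,0,0,0]]]'
python3 - <<'E'
from fit import *
p=read_camera('scene');W=cloud(p)
h=cv2.cvtColor(p['pixels'],cv2.COLOR_RGB2HSV); m=(h[...,0]>3)&(h[...,0]<15)&(h[...,1]>130)&(W[...,0]>.62)&(abs(W[...,1]+.06)<.11)
print(np.median(W[m],0),W[m].mean(0))
for s in ('sleeve_a',):
    for q in masks_of(p,s)[:2]: print(np.nanmedian(W[q['mask']],0))
print(close_job())
E
```

```text
clock: 9.0
position: [0.5308, -0.0204, 0.3996]
eef_rot: [180.0, 0.0, 4.5]
wrist_force: [-0.2, -0.3, -0.7]
grip_width: 0.0159
[ 0.6925871  -0.00310312  0.05373912] [ 0.69167477 -0.00355891  0.05341855]
[0.48014344 0.41834631 0.03287064]
[ 0.53793667 -0.12861075  0.12136911]
the job is handed in; nothing more can be done
None
```

I pushed the orange adapter along the left lane with the nearly closed fingertips. It went through the yellow flap and dropped into the returns tray. I then drew back and up clear of everything and handed the job in at about 9 s.

My last checks, all from the scene camera:

- **Adapter:** it is at rest in the tray, leaning on the slope with its drive end down. I estimate its origin at about 37 mm beyond the flap line and about 40 mm above the bench. Its measured position did not move beyond noise (0.5 mm) over the last 0.7 s.
- **Flaps:** both hang shut. The fits gave 1.8° for the left and 0.6° for the right, which is within noise and under the 3.4° limit. During the push the left flap opened to about 0.95 rad with the adapter still on the deck.
- **Other things:** both sleeves are where they stood. I did not re-measure the plug, valve, jar or wrench, but the arm passed well above where they stand.
- **Forces:** wrist readings at the end of each move stayed under about 3 N.

No check failed or disagreed.

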